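Find the rocking lid on the toy wagon and hold it home

ROBOT

A 6-joint arm with a two-finger parallel gripper is mounted at the origin on the work surface. World frame = base frame: x ahead of the robot, y to its left, z up, the work surface at z = 0. Lengths are in m, angles in rad, forces in N, time in s.
With the tool pointing down it reaches from about 0.3 to 1 m from the base axis. Payload 5.1 kg.
Tool frame: the origin (TCP) lies midway between the tips of the shut fingers; the grasp point (between the pads) lies 19 mm behind it (ctrl.grasp_offset is the distance from the TCP to the grasp point, in m); z points along the fingers, y is the line along which they close (so a half turn about z gives the same grasp; the last joint's range is limited). The gripper opens to 95 mm and grips with 3 to 60 N. Pads are 20 mm wide; open, the fingers measure 119 mm over their backs; the gripper's body (75 mm by 180 mm) begins 59 mm behind the grasp point.
Start: joints at [1.125, 0.124, 1.65, -0, 1.367, -0.083], TCP at [0.231, 0.608, 0.179] pointing down, gripper open.
Joint ranges: [-2.61, 2.61], [-1.02, 2.33], [0.03, 2.71], [-1.35, 4.49], [0.32, 2.68], [-2.91, 2.91]. Speed limits (rad/s): [2.57, 2.57, 3.14, 3.14, 3.14, 3.14].

INTERFACE

Orientations are given as a unit quaternion [w, x, y, z].
In Python, from bench import ctrl, planner, readout, optics gives the robot as it stands. The module is installed in compiled form; this text tells all that it offers. Calls block until the motion is done:
- ctrl.reach(position, orientation): joint-space move of the TCP to a pose.
- ctrl.move_linear(position, velocity=0.15, orientation=None): straight line of the TCP; orientation=None keeps the orientation; velocity is the mean speed in m/s.
- ctrl.goto_joints(angles): joint-space move.
- ctrl.open_gripper() and ctrl.gripper_close(): open the fingers fully, or close them until they stop; the grip force is fixed at half the most.
- ctrl.hold(seconds).
- planner.inverse_kinematics(position, orientation): joint angles nearest the present ones, or None.
- readout.get_obs(): the state.
- optics.get_image(name): name is "scene" or "top" or "wrist"; returns a dict with "img" (384x512x3 uint8, blue, green, red), "fx", "fy", "cx", "cy" (pixels), "R" (3x3) and "t" (3): a world point X has camera coordinates R X + t; the wrist camera has in their place "hand_eye" (4x4, takes a point from camera to tool coordinates, whose origin is the TCP and whose axes are the flange's). Camera axes: x right, y down, z forward; pixel columns grow to the right and rows downward; lengths in m; the calibration is good to about 2 mm. A picture is of the moment at which its call begins: read the wrist's pose just before it. There is no depth.
A pose or a line that the arm cannot do raises ctrl.MotionError and nothing moves.
- ctrl.hand_in(): hands the job in; it is judged then, once.
Trained networks look in the newest picture that a camera, given by its name, has taken for a name from the list of things; names that differ only in an ending like _2 or _b are one class to them, and where a whole thing is asked for, a point or a joint stands for the part that bears it (a point fixed in the world has none). Each returns a list of dicts, best first, with "confidence" (0 to 1); they miss things now and then, are a little off and sometimes report something else, mostly with a low value. They report only what shows in the picture. A call takes as long as a camera call.
- optics.recognise(camera, query): "xyz" ([x, y, z] in m, in the coordinates of the camera as it stood for that picture, good to about 4 mm: the middle of the surface that is visible of it).
- optics.trace(camera, query): "pixels" (384x512 bool, what is visible of it).
The state is a dict: "t": time; "qpos": joint angles; "joint_vel": joint speeds; "joint_torque": joint torques, N m; "ee_pos": TCP position; "eef_rot": TCP orientation; "ft_force": force on the tool from outside, world axes, zero at the start; "torque": the same for the moment, N m; "width": opening from 0.0 (shut) to 1.0 (fully open); "finger_force": force on a finger pad.
Only numpy, scipy, OpenCV 4.12 (cv2) and the standard library are available. Lean on these libraries where they do the work, as an engineer would, in place of code of your own. Each camera call takes 0.05 s, during which the arm holds its last target. There are 200 camera calls.

TASK

One of the four round steel lids on the toy wagon was never seated and rocks when you press near its rim; the other three are fast. Find it by pressing with the closed fingertips, then push it fully home, level on its seat, by pressing it in the middle, and finish while still holding it down there, ready for its tack weld. Do not pull any lid up, and leave the loose parts on the wagon and the bench where they stand.

Things in the scene. Friction and masses are not known exactly. Their poses are not given: they have to be found in the camera images.
- wagon: toy wagon welded from steel, fixed to the bench, 140 wide (its x) and about 440 long (its y), on rubber-tyred wheels. Origin: on the bench under the deck. Flat deck 85 above the bench, from y = -200 to y = +165; yellow cab beyond it at +y, from y = 170 to 240, its roof 126 above the bench. The four lids' centres lie on its x = 0 line at y = -150, -62, 26 and 114 (88 apart)
- lid_1: one of four identical round flat steel lids in a row on the wagon's deck (their numbers do not give the order): diameter 60, edge 10 deep. Origin: centre of the top face; z up, its x and y directions mean nothing. At the start every lid is level, its top 102 to 108 above the bench at a chance height that does not tell which is loose
- lid_2: a lid like lid_1. One of the four is loose, three are welded fast and do not give at all. The loose one floats level on a spring about 4 above its seat; pressed near the rim with 3 to 7 N it tips to that side by 0.1 to 0.15 rad and the rim sinks several mm
- lid_3: a lid like lid_1. The loose lid, pressed in the middle, sinks about 4 and is then home and level on its seat; the spring takes about 7 N for that, and 10 to 20 N on the fingertips holds it firmly home. Let go, it comes up again
- lid_4: a lid like lid_1
- pin: upright turned steel pin, diameter 18, 38 high, standing loose on the deck on the robot's side (-x of the wagon), between the two middle lids; origin: underside centre
- collar: loose brass ring, outside diameter 22, 12 high, on the deck's far side (+x of the wagon) between lids; origin: underside centre
- slug: loose dark steel slug, diameter 18, 16 high, on the deck's far side (+x of the wagon) between lids; origin: underside centre
- toy_wheel: loose dark steel toy wheel lying flat, diameter 60, 28 high, on the bench on the robot's side of the wagon; origin: underside centre
- wrench: wrench lying loose on the bench beyond the wagon, about 180 long; origin: underside near its middle
- hammer: hammer lying loose on the bench to the left of the wagon, about 260 long; origin: underside near its middle
- paint_can: closed grey can, diameter 70, 100 high, on the bench beyond the wagon; origin: underside centre

How it is judged:
By the outcome, as a careful person would: the job done as asked, in the order asked, and still so for the second after the job is handed in, while the arm keeps its last pose, push and grip.
It also fails if it takes over 51 s, if anything falls off the work surface, if the arm or the gripper's body presses on something with over 40 N, if the wrist force passes 120 N, or if a joint passes its speed limit or range.

## Working session

There is one attempt and no reset: what is moved stays moved. The work goes in short steps, each a Python script; the robot and the scene stay as the last script left them, time stands still between calls to the robot, and variables do not carry over. Pictures are saved under pics/ and viewed, at most 10 in all, crops included, and the job is handed in when it is done.

```bash
mkdir -p pics; python3 - <<'E'
from bench import ctrl, planner, readout, optics
import cv2, numpy as np
for c in ("top","scene"):
    d=optics.get_image(c); cv2.imwrite(f"pics/{c}0.png",d["img"])
    for q in ("lid_1","pin","collar","slug","wagon","toy_wheel","paint_can","hammer"):
        for r in optics.recognise(c,q)[:5]:
            X=np.array(d["R"]).T@(np.array(r["xyz"])-np.array(d["t"]))
            p=r["xyz"]; print(c,q,round(r["confidence"],2),X.round(3),int(d["fx"]*p[0]/p[2]+d["cx"]),int(d["fy"]*p[1]/p[2]+d["cy"]))
o=readout.get_obs();print(o["t"],o["ee_pos"],o["eef_rot"],o["ft_force"],o["width"])
E
```

```text
top lid_1 0.91 [0.546 0.106 0.109] 262 215
top lid_1 0.87 [ 0.606 -0.058  0.103] 320 196
top lid_1 0.85 [0.577 0.023 0.107] 292 205
top lid_1 0.68 [ 0.633 -0.144  0.108] 351 187
top slug 0.58 [0.482 0.489 0.021] 132 238
top wagon 0.66 [0.566 0.041 0.084] 285 210
top toy_wheel 0.51 [ 0.467 -0.027  0.017] 306 246
top paint_can 0.79 [ 0.74  -0.082  0.102] 329 150
top hammer 0.73 [0.483 0.485 0.021] 133 237
scene lid_1 0.93 [ 0.634 -0.153  0.107] 200 268
scene lid_1 0.8 [0.548 0.102 0.103] 233 186
scene lid_1 0.8 [0.575 0.013 0.107] 222 209
scene lid_1 0.64 [ 0.604 -0.07   0.105] 212 236
scene pin 0.38 [ 0.548 -0.039  0.095] 199 222
scene collar 0.53 [0.608 0.079 0.089] 250 203
scene slug 0.56 [ 0.66  -0.091  0.096] 229 256
scene wagon 0.87 [ 0.605 -0.06   0.086] 215 240
scene toy_wheel 0.63 [ 0.469 -0.047  0.023] 172 235
scene paint_can 0.75 [ 0.758 -0.11   0.086] 268 286
scene paint_can 0.51 [0.546 0.1   0.103] 232 186
scene hammer 0.75 [0.475 0.473 0.016] 274 142
0.9 [0.23067791 0.60767826 0.17859022] [-7.09145381e-06  1.80411393e-01  9.83591241e-01 -2.29083470e-07] [ 0.29315996 -0.49132939  0.63200833] 0.9985420130632636
```

View pics/top0.png

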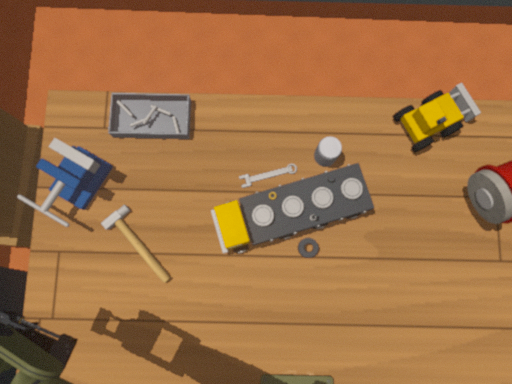

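View pics/scene0.png

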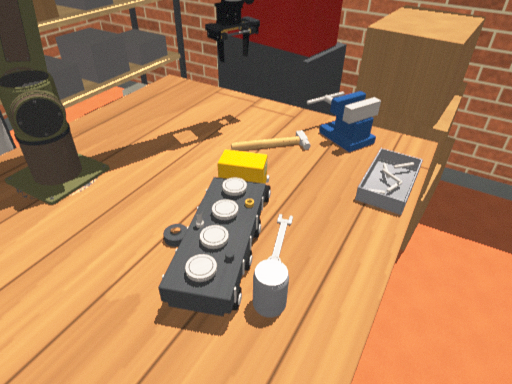

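The top picture shows the wagon with its cab to the left at (232,225) and the lids in a row from (262,215) to (351,187). The pin is near (314,217) on the robot's side, and the collar (272,196) and slug (~333,182) are on the far side. Next I'll close the fingers and take a nearer wrist view.

```bash
cat > h.py <<'E'
from bench import ctrl, planner, readout, optics
import cv2, numpy as np
from scipy.spatial.transform import Rotation as Rn
U=np.array([.088,-.253]); U/=np.linalg.norm(U)   # along -y of wagon
def down(a):  # tool z down, tool y at angle a in world
    y=np.array([np.cos(a),np.sin(a),0]); z=np.array([0,0,-1.]); x=np.cross(y,z)
    q=Rn.from_matrix(np.c_[x,y,z]).as_quat(); return [q[3],*q[:3]]
E
python3 - <<'E'
from h import *
ctrl.gripper_close()
best=None
for a in (np.arctan2(U[1],U[0]),np.arctan2(-U[1],-U[0])):
    q=planner.inverse_kinematics([.56,-.02,.38],down(a)); print(a,q)
    if q is not None and (best is None or abs(q[5])<abs(best[1][5])): best=(a,q)
print(best[0]); ctrl.reach([.56,-.02,.38],down(best[0]))
o=readout.get_obs(); d=optics.get_image("wrist"); cv2.imwrite("pics/w0.png",d["img"])
w,x,y,z=o["eef_rot"]; R=Rn.from_quat([x,y,z,w]).as_matrix(); p=np.array(o["ee_pos"]); H=np.array(d["hand_eye"])
for q in ("lid_1","pin","collar","slug"):
    for r in optics.recognise("wrist",q)[:5]:
        c=np.array(r["xyz"]); X=R@(H[:3,:3]@c+H[:3,3])+p
        print(q,round(r["confidence"],2),X.round(4),int(d["fx"]*c[0]/c[2]+d["cx"]),int(d["fy"]*c[1]/c[2]+d["cy"]))
for r in optics.trace("wrist","lid_1")[:5]:
    m=r["pixels"].astype(np.uint8); v,u=np.nonzero(m); e=cv2.fitEllipse(np.c_[u,v].astype(np.float32)[cv2.convexHull(np.c_[u,v].astype(np.float32),returnPoints=False)[:,0]])
    (u,v)=e[0]; c=np.array([(u-d["cx"])/d["fx"],(v-d["cy"])/d["fy"],1]); D=R@H[:3,:3]@c; O=R@H[:3,3]+p
    print("trace",round(r["confidence"],2),m.sum(),np.round(e[0],1),np.round(e[1],1),(O+D*(.105-O[2])/D[2]).round(4))
o=readout.get_obs();print(o["t"],o["ee_pos"],o["ft_force"],o["width"])
E
```

```text
-1.2360594894780819 [-1.31498882e-01 -1.23467691e-01  1.56642648e+00 -4.44089210e-16
  1.69863386e+00  1.10456061e+00]
1.9055331641117113 [-1.31498882e-01 -1.23467691e-01  1.56642648e+00 -4.44089210e-16
  1.69863386e+00 -2.03703205e+00]
-1.2360594894780819
lid_1 0.87 [0.5749 0.0231 0.0993] 236 144
lid_1 0.85 [ 0.6067 -0.0634  0.1025] 294 143
lid_1 0.84 [0.5469 0.1055 0.1058] 180 144
lid_1 0.72 [ 0.6263 -0.1413  0.1026] 345 148
lid_1 0.67 [ 0.7405 -0.0799  0.0982] 337 61
pin 0.47 [ 0.5504 -0.0345  0.0928] 265 169
slug 0.5 [ 0.6562 -0.0832  0.0998] 318 117
trace 0.84 1156 [291.4 145.7] [37.7 38.6] [ 0.602  -0.0591  0.105 ]
trace 0.73 1088 [236.  144.9] [36.7 37.3] [0.5745 0.0234 0.105 ]
trace 0.68 1223 [180.2 143.9] [38.6 39.9] [0.5472 0.1064 0.105 ]
trace 0.57 1201 [347.2 147.3] [37.7 40. ] [ 0.6286 -0.1426  0.105 ]
5.325 [ 0.56000547 -0.0197063   0.37989647] [ 0.23716426 -0.04050058  0.23005631] 0.004780920643910458
```

View pics/w0.png

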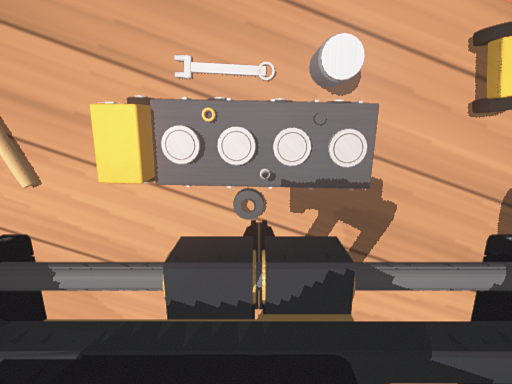

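The wrist picture shows the four lids level at v≈145 (u = 180, 236, 291, 347). The collar is at (208,114), the slug at (320,118) and the pin at (265,174). The fitted spacing is 87–88 mm, which agrees with the given 88, so I'll start pressing rims on the far side.

```bash
cat >> h.py <<'E'
M=np.array([.58808,-.01798]); D=np.array([.3107,-.9505]); P=np.array([.9505,.3107])
ORI=down(np.arctan2(D[1],D[0]))
C=[M+s*D for s in (-.132,-.044,.044,.132)]
def fz(): return readout.get_obs()["ft_force"][2]
def rim(i,z0=.112,step=.0005):
    xy=C[i]+.0195*P
    o=readout.get_obs(); 
    if o["ee_pos"][2]>.2: ctrl.reach([*xy,.15],ORI)
    else: ctrl.move_linear([*xy,.14],.15)
    ctrl.move_linear([*xy,z0],.08); ctrl.hold(.1); b=fz(); z=z0; log=[]; zc=None
    while z>.096:
        z-=step; ctrl.move_linear([*xy,z],.02); o=readout.get_obs(); f=o["ft_force"][2]-b
        log.append((round(o["ee_pos"][2]*1e3,2),round(f,2)))
        if zc is None and f>.8: zc=z
        if f>4.5 or (zc and zc-z>.0045): break
    ctrl.hold(.15); o=readout.get_obs()
    print(i,log[-12:],"settled",round(o["ee_pos"][2]*1e3,2),round(o["ft_force"][2]-b,2),"contact",zc,"cmd",round(z,4),"t",o["t"])
    ctrl.move_linear([*xy,.14],.12)
E
python3 -c "
from h import *
rim(2); print(readout.get_obs()['t'])"
```

```text
2 [(np.float64(101.44), np.float64(0.57)), (np.float64(100.97), np.float64(-0.86)), (np.float64(100.41), np.float64(-1.2)), (np.float64(99.94), np.float64(-0.89)), (np.float64(99.44), np.float64(-0.69)), (np.float64(98.92), np.float64(-0.71)), (np.float64(98.46), np.float64(0.04)), (np.float64(97.94), np.float64(-0.29)), (np.float64(97.44), np.float64(0.03)), (np.float64(96.98), np.float64(-1.64)), (np.float64(96.42), np.float64(-0.82)), (np.float64(95.91), np.float64(-1.02))] settled 96.0 -0.39 contact None cmd 0.096 t 15.15
15.6667
```

```bash
python3 - <<'E'
from h import *
o=readout.get_obs(); print(o["ee_pos"],o["ft_force"],o["t"],o["width"])
d=optics.get_image("scene"); 
X=[np.array([*c,.105]) for c in C]+[np.array(o["ee_pos"])]
im=cv2.resize(d["img"][130:320,140:300],None,fx=3,fy=3,interpolation=cv2.INTER_CUBIC)
for x in X:
    c=np.array(d["R"])@x+np.array(d["t"]); u=d["fx"]*c[0]/c[2]+d["cx"]; v=d["fy"]*c[1]/c[2]+d["cy"]
    cv2.circle(im,(int((u-140)*3),int((v-130)*3)),3,(0,0,255),-1)
w=optics.get_image("wrist")["img"]
cv2.imwrite("pics/s1.png",np.vstack([im]) ); cv2.imwrite("pics/w1.png",w)
E
```

```text
[ 0.62046966 -0.05376474  0.14038255] [-0.5566257  -0.40660942 -0.78055882] 15.6667 0.004068482315327485
```

View pics/s1.png

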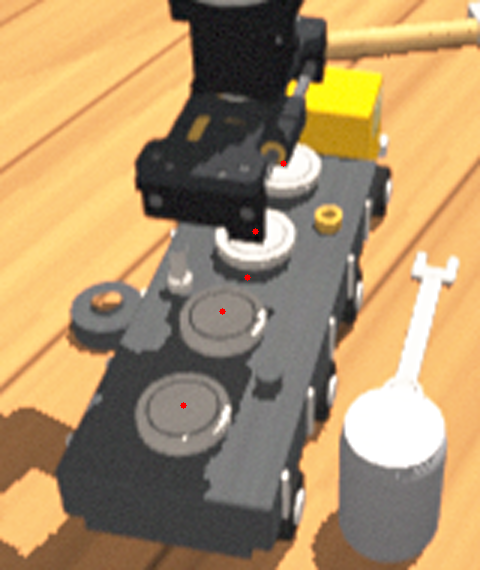

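View pics/w1.png

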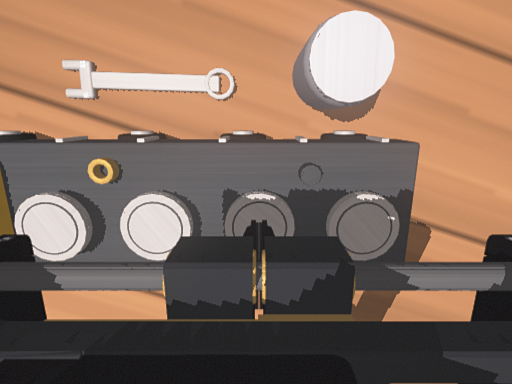

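```bash
python3 - <<'E'
from h import *
o=readout.get_obs(); p=np.array(o["ee_pos"]); w,x,y,z=o["eef_rot"]; R=Rn.from_quat([x,y,z,w]).as_matrix()
d=optics.get_image("wrist"); H=np.array(d["hand_eye"]); Hi=np.linalg.inv(H); s=optics.get_image("scene")
print("H",H.round(4),d["fx"],ctrl.grasp_offset); print(R.round(3))
a=d["img"][150:330,150:370].copy(); a=cv2.resize(a,None,fx=2,fy=2); b=cv2.resize(s["img"][130:240,170:270],None,fx=5,fy=5,interpolation=cv2.INTER_CUBIC)[:500,:420]
for k in (0,-.02,-.04):
  for yy in (-.012,0,.012):
    t=np.array([0,yy,k]); c=Hi[:3,:3]@t+Hi[:3,3]; u=d["fx"]*c[0]/c[2]+d["cx"]; v=d["fy"]*c[1]/c[2]+d["cy"]
    W=R@t+p; e=np.array(s["R"])@W+np.array(s["t"]); us=s["fx"]*e[0]/e[2]+s["cx"]; vs=s["fy"]*e[1]/e[2]+s["cy"]
    if yy==0: print(k,u,v,us,vs)
    col=[(0,0,255),(0,255,0),(255,0,255)][int(round(-k/.02))]
    cv2.circle(a,(int((u-150)*2),int((v-150)*2)),3,col,-1); cv2.circle(b,(int((us-170)*5),int((vs-130)*5)),3,col,-1)
h=500; a=cv2.copyMakeBorder(a,0,h-a.shape[0],0,0,cv2.BORDER_CONSTANT)[:, :370]
cv2.imwrite("pics/m2.png",np.hstack([a,b]))
E
```

```text
H [[-6.000e-04 -9.677e-01 -2.522e-01  7.060e-02]
 [ 1.000e+00 -5.000e-04 -4.000e-04  2.000e-04]
 [ 3.000e-04 -2.522e-01  9.677e-01 -2.047e-01]
 [ 0.000e+00  0.000e+00  0.000e+00  1.000e+00]] 302.8238373378943 0.0188
[[ 0.95   0.311 -0.002]
 [ 0.311 -0.95   0.   ]
 [-0.002 -0.001 -1.   ]]
0 258.41956896765134 219.0825510551635 222.34929331820098 222.9749775946691
-0.02 258.3994966145215 229.15731728843986 221.97335601370614 215.6079010680389
-0.04 258.375038830067 241.43323030020215 221.58506054256418 207.9986470338041
```

View pics/m2.png

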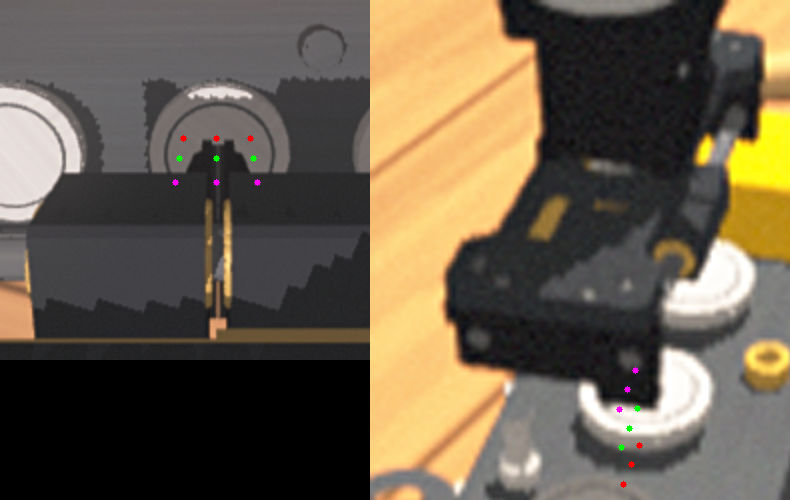

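```bash
python3 - <<'E'
from h import *
o=readout.get_obs(); s=optics.get_image("scene"); i0=cv2.imread("pics/scene0.png")
def pr(W):
    e=np.array(s["R"])@W+np.array(s["t"]); return s["fx"]*e[0]/e[2]+s["cx"], s["fy"]*e[1]/e[2]+s["cy"]
def rm(q): w,x,y,z=q; return Rn.from_quat([x,y,z,w]).as_matrix()
def crop(im,u0,v0,w,h,k): 
    c=cv2.resize(im[v0:v0+h,u0:u0+w],None,fx=k,fy=k,interpolation=cv2.INTER_CUBIC); return (255*(c/255.)**.45).astype(np.uint8)
a=crop(i0,190,0,80,100,5); b=crop(s["img"],180,130,75,100,5)
for im,p,R,yy,u0,v0 in ((a,np.array([.2307,.6077,.1786]),rm([0,.1804113,.9835912,0]),.0475,190,0),(b,np.array(o["ee_pos"]),rm(o["eef_rot"]),0,180,130)):
  for k,col in ((0,(0,0,255)),(-.019,(0,255,0)),(-.078,(255,0,255))):
    for g in (-1,1):
      u,v=pr(p+R@[0,g*yy,k]); cv2.circle(im,(int((u-u0)*5),int((v-v0)*5)),3,col,-1); print(k,g,round(u),round(v))
cv2.imwrite("pics/m3.png",np.hstack([a,b])); print(o["t"])
E
```

```text
0 -1 222 71
0 1 244 65
-0.019 -1 222 66
-0.019 1 244 60
-0.078 -1 222 48
-0.078 1 244 43
0 -1 222 223
0 1 222 223
-0.019 -1 222 216
-0.019 1 222 216
-0.078 -1 221 193
-0.078 1 221 193
15.8667
```

View pics/m3.png

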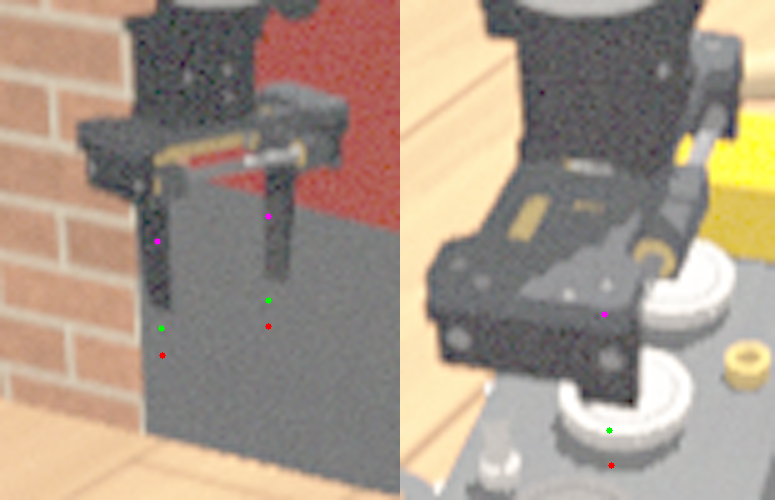

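Both scene pictures show the real fingertips about 33 mm above the reported TCP, and the wrist view agrees. That's why the press found nothing. I'll find the true tip height by contact.

```bash
cat >> h.py <<'E'
def rim(i,z0,sgn=1,step=.001,zt=.108):
    xy=C[i]+sgn*.0195*P
    if np.linalg.norm(np.array(readout.get_obs()["ee_pos"][:2])-xy)>.004: ctrl.move_linear([*xy,zt],.15)
    ctrl.move_linear([*xy,z0],.1); b=np.mean([fz(),(ctrl.hold(.04),fz())[1],(ctrl.hold(.04),fz())[1]]); z=z0; log=[]
    while z>z0-.022:
        z-=step; ctrl.move_linear([*xy,z],.02); o=readout.get_obs(); f=o["ft_force"][2]-b
        log.append((float(round(o["ee_pos"][2]*1e3,1)),float(round(f,1))))
        if f>4: break
    o=readout.get_obs(); print(i,log,"t",round(o["t"],2))
    ctrl.move_linear([*xy,zt],.15); return log[-1][0]
E
python3 -c "
from h import *
rim(2,.085); print(readout.get_obs()['t'])"
```

```text
2 [(84.5, -0.4), (83.0, -0.3), (81.9, 0.3), (80.9, -0.8), (79.9, -0.4), (78.9, 0.7), (77.9, -1.3), (76.9, 0.6), (75.9, -0.1), (74.9, 0.2), (73.9, 0.5), (72.9, -0.3), (71.9, 0.3), (70.9, -0.1), (69.9, -0.2), (68.9, 0.1), (67.9, 0.5), (67.8, 5.2)] t 21.2
21.625
```

Lid 2 is stiff, so it's fast. Now its neighbours.

```bash
python3 -c "
from h import *
rim(1,.0745,zt=.098); print(readout.get_obs()['t'])"
```

```text
1 [(74.0, -0.2), (72.5, 0.0), (71.4, -0.0), (70.4, -0.1), (69.4, -0.0), (68.6, 1.4), (67.7, 1.9), (66.8, 1.8), (66.2, 5.1)] t 25.08
25.45
```

Lid 1 gives gradually: it sinks about 3 mm at 1.5–5 N, where the fast one gave 0.1 mm. So it's the loose one, and I'll press it in the middle.

```bash
python3 - <<'E'
from h import *
xy=C[1]; ctrl.move_linear([*xy,.098],.1); ctrl.move_linear([*xy,.0705],.1); ctrl.hold(.1)
def avg(n=5):
    r=[]
    for _ in range(n): ctrl.hold(.04); r.append(fz())
    return np.mean(r)
b=avg(); z=.0705; log=[]
while z>.058:
    f0=log[-1][1] if log else 0
    z-=.001 if f0<7 else .0005
    ctrl.move_linear([*xy,z],.02); f=avg(3)-b; o=readout.get_obs()
    log.append((float(round(o["ee_pos"][2]*1e3,2)),float(round(f,1))))
    if f>13: break
ctrl.hold(.3); o=readout.get_obs(); print(log,avg()-b,o["ee_pos"],o["torque"],o["t"])
E
```

```text
[(69.48, -0.1), (68.72, 0.8), (67.77, 2.5), (66.78, 4.4), (65.97, 6.4), (65.33, 7.3), (65.22, 9.4), (65.14, 11.5), (65.1, 12.7), (65.01, 15.2)] 15.051377999424778 [0.57471216 0.02383048 0.06501029] [-0.07662156  1.33869881  0.01518436] 30.575
```

It sank 4 mm at about 7 N, then went stiff, and is held at 15 N. One last look before handing in.

```bash
python3 - <<'E'
from h import *
a=optics.get_image("scene")["img"][130:320,140:300]; b=optics.get_image("wrist")["img"][100:300,100:420]
cv2.imwrite("pics/f.png",np.hstack([cv2.resize(a,(400,475)),cv2.resize(b,(400,475*1))]))
E
```

```text
(no output)
```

View pics/f.png

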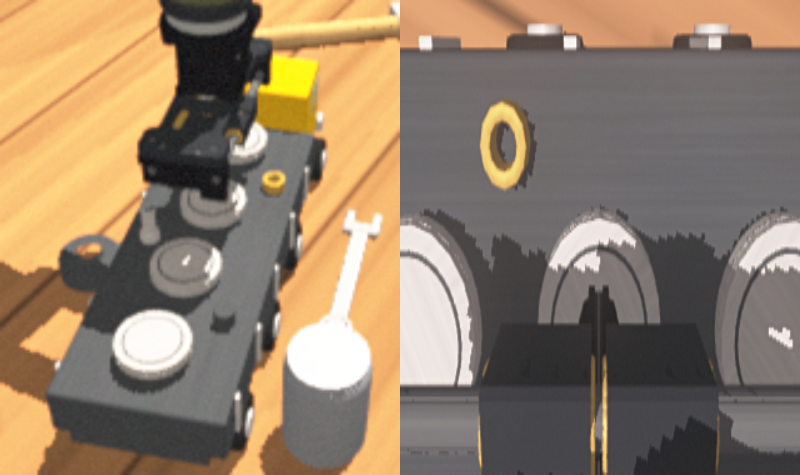

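```bash
python3 - <<'E'
from h import *
o=readout.get_obs(); print(o["ft_force"],o["torque"],o["t"])
p=np.array(o["ee_pos"]); w,x,y,z=o["eef_rot"]; R=Rn.from_quat([x,y,z,w]).as_matrix()
d=optics.get_image("wrist"); Hi=np.linalg.inv(np.array(d["hand_eye"])); s=optics.get_image("scene")
def pw(t): c=Hi[:3,:3]@t+Hi[:3,3]; return np.round([d["fx"]*c[0]/c[2]+d["cx"],d["fy"]*c[1]/c[2]+d["cy"]],1)
def ps(t): e=np.array(s["R"])@(R@t+p)+np.array(s["t"]); return np.round([s["fx"]*e[0]/e[2]+s["cx"],s["fy"]*e[1]/e[2]+s["cy"]],1)
for n,t in (("far rim",(.03,0,-.036)),("centre",(0,0,-.036)),("tipfront",(.01,0,-.036)),("tip y+",(.01,.012,-.036)),("rim y+",(0,.03,-.036)),("rim y-",(0,-.03,-.036))):
    print(n,pw(np.array(t)),ps(np.array(t)))
for c,im in (("wrist",d),("scene",s)):
    for r in optics.trace(c,"lid_1")[:5]:
        v,u=np.nonzero(r["pixels"]); print(c,round(r["confidence"],2),"u",u.min(),u.max(),"v",v.min(),v.max(),"u at vmin",u[v==v.min()].mean())
E
```

```text
[-6.17859906  0.09045694 14.77102591] [-0.05892491  1.4337453   0.01986544] 30.8833
far rim [258.3 190. ] [238.2 210.3]
centre [258.4 238.8] [225.3 208.5]
tipfront [258.4 223. ] [229.6 209.1]
tip y+ [278.7 222.9] [228.3 212.5]
rim y+ [308.6 238.7] [221.8 217.1]
rim y- [208.2 238.8] [228.7 200.4]
wrist 0.83 u 211 307 v 188 236 u at vmin 261.5
wrist 0.73 u 58 165 v 190 261 u at vmin 110.5
wrist 0.71 u 352 457 v 189 261 u at vmin 404.5
wrist 0.61 u 496 511 v 210 234 u at vmin 510.5
scene 0.89 u 185 216 v 255 280 u at vmin 201.5
scene 0.63 u 200 228 v 225 248 u at vmin 211.0
scene 0.51 u 212 237 v 203 221 u at vmin 232.5
```

The wrist view puts the lid's far rim at v≈188 (190 predicted) and its sides at u = 211–307. The fingertips are therefore within about 2 mm of the middle, and the pin, collar and slug stand where they were.

```bash
python3 -c "
from h import *
ctrl.hand_in()"
```

```text
the job is handed in; nothing more can be done
```

I handed the job in at about 31 s with the loose lid, second from the cab, held down in the middle at about 15 N. It gave about 3 mm when pressed at the rim and sank 4 mm to a hard stop in the middle. Of the other three I press-tested only its neighbour away from the cab, which was fast.

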